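# Lock the lino cutters away in the safety tub

### The job

Press the lid of the safety tub down, twist it counterclockwise free of its catches, and set it down on the cork mat and let go of it. Put every lino cutter there is (three or four, from the bays of the sloped tool tray) into the tub, leaving the cork sanding block in the tray. Then put the lid back on the tub, press it down and twist it clockwise until it locks; leave the ink bottle where it is.

Things in the scene. Friction and masses are not known exactly. Their poses are not given: they have to be found in the camera images.
- tub: The safety tub: round steel tin fixed to the table, 164 mm across, wall 95 mm high, inner floor 5 mm above the table. Origin at the centre of its underside, z up. The lid is locked when its x axis lies along the tub's x axis (either way round) and its underside is 110.5 mm above this origin.
- tub_mouth (a point): Centre of the tub's mouth, 150 mm across, at the top of the wall (95 mm up); axes as the tub's. On the wall stands a sprung rubber ring that carries the lid. TO UNLOCK: press the locked lid down about 10 mm (at least 6, at most 14), keep it down, turn it counterclockwise seen from above about 40 degrees (clear of the hooks from 25 degrees), let it rise, lift it off.
- hook (a point): Underside of one of the tub's two dark steel hooks, 96 mm from the axis on its +x side, 116.5 mm up; the other is on the -x side. They reach 106 mm from the axis and 122 mm up. Each has a stop on its clockwise side and, on the other, a catch nib that hangs 6 mm down, so a lug passes only when pressed. Locked lugs have 2 mm play sideways.
- rim (a joint): How far the tub's sprung ring is pressed down, m: 0 free, 0.0015 lid locked, 0.0165 bottom; 6.6 N rising to 16.5 N. TO LOCK: rest the lid on the ring (underside 112 mm up) turned 40 degrees counterclockwise from locked, press it down about 11 mm, turn it clockwise to the stop, ease up and let go: the ring lifts it into its notches.
- lid: The tub's lid, loose, 0.2 kg: black disc 168 mm across, 6 mm thick, a lug at its +x and -x edges (190 mm over the lugs, each 24 mm wide); on top a grey grip bar along its x axis, 74 mm long, 18 mm wide, from 6 to 40 mm above the underside. Origin at the centre of its underside, z up. A half turn makes no difference to it. Locked on the tub at the start.
- lid_grip (a point): Point in the lid's grip bar, on the lid's axis, 26 mm above its underside; axes as the lid's.
- mat: Square cork mat fixed flat on the table, 200 x 200 x 4 mm, for the lid. Origin at the centre of its underside.
- tray: Sloped plywood tool tray fixed to the table: five bays side by side along its y axis, 64 mm apart, each 60 mm wide and 160 mm long. Origin on the table under the middle of the floor, z up. The cutters lie one to a bay at the start, in any bays, blades up the slope.
- tray_floor (a point): Middle of the tray's floor, 30 mm above the table; axes as the tray's. The floor rises 14 degrees towards +x; dividers stand 10 mm and end walls 12 mm above the floor.
- cork: Cork sanding block, loose, 70 x 42 x 28 mm, 50 g, in one of the tray's bays; it is not a cutter and stays in the tray. Origin at its centre, x along its length.
- cutter0: A lino cutter, loose, about 60 g, perhaps absent: wooden handle 62 x 26 x 26 mm along its x axis, steel blade beyond it towards +x, up to 75 mm from the origin (106 mm overall, blade at most 11 mm wide). Origin at the centre of the handle; balance point about 10 mm towards the blade.
- cutter1: A lino cutter, loose, about 60 g, perhaps absent: wooden handle 62 x 26 x 26 mm along its x axis, steel blade beyond it towards +x, up to 75 mm from the origin (106 mm overall, blade at most 11 mm wide). Origin at the centre of the handle; balance point about 10 mm towards the blade.
- cutter2: A lino cutter, loose, about 60 g, perhaps absent: wooden handle 62 x 26 x 26 mm along its x axis, steel blade beyond it towards +x, up to 75 mm from the origin (106 mm overall, blade at most 11 mm wide). Origin at the centre of the handle; balance point about 10 mm towards the blade.
- cutter3: A lino cutter, loose, about 60 g, perhaps absent: wooden handle 62 x 26 x 26 mm along its x axis, steel blade beyond it towards +x, up to 75 mm from the origin (106 mm overall, blade at most 11 mm wide). Origin at the centre of the handle; balance point about 10 mm towards the blade.
- ink: Black ink bottle, loose, 60 mm across and 170 mm high, at the far side of the table; a bystander. Origin at the centre of its underside.
Not all that is in view belongs to the job. Leave any turquoise look-alike of the lid alone.

How it is judged:
On the way, in this order (a step that is already met when the one before it is completed fails the run):
1. the lid lies on the cork mat, let go (horizontal distance between lid and mat below 0.07 m and height (world z) of lid below 0.01 m and angle between lid's own z axis and vertical below 0.1 rad and linear speed of lid below 0.03 m/s and contact force between the fingers and lid below 0.1 N), for 0.2 s.
2. every cutter is in the tub (horizontal distance between each of cutter0, cutter1, cutter2, cutter3 and tub below 0.08 m and z of each of cutter0, cutter1, cutter2, cutter3 in the frame of tub below 0.1 m), for 0.2 s.
At the end, for the whole second after the job is handed in: The lid is locked on the tub: centred within 8 mm, its underside 110.5 mm (within 2.3 mm) above the tub's underside, its lugs within 0.1 rad of the hooks, level within 0.05 rad; every cutter present is inside the tub; the cork block is still in the tray (all of step 2 and horizontal distance between lid and tub below 0.008 m and z of lid in the frame of tub between 0.1082 and 0.1128 m and angle between the x axis of lid and the x axis of tub, either way round below 0.1 rad and angle between lid's own z axis and vertical below 0.05 rad and x of cork in the frame of tray between -0.09 and 0.09 m and y of cork in the frame of tray between -0.17 and 0.17 m and height (world z) of cork between 0.02 and 0.09 m); the robot touches nothing.
It fails at once if the ink bottle is moved more than 40 mm or knocked over (distance of ink from where it was at the start of the episode above 0.04 m or angle between ink's own z axis and vertical above 0.5 rad).
Of cutter0, cutter1, cutter2, cutter3 only 3 to 4 are there at a start; the rules pass over those that are not, and their reading is None.
At some moment in a run one of cutter0, cutter1, cutter2, cutter3 may be knocked a few centimetres aside while the robot is not near it.
It also fails if it takes over 208 s, if anything falls off the work surface, if the arm or the gripper's body presses on something with over 40 N, if the wrist force passes 120 N, or if a joint passes its speed limit or range.

### The arm

A 7-joint arm with a two-finger parallel gripper is mounted at the origin on the work surface. World frame = base frame: x ahead of the robot, y to its left, z up, the work surface at z = 0. Lengths are in m, angles in rad, forces in N, time in s.
With the tool pointing down it reaches from about 0.425 to 0.95 m from the base axis. Payload 16.7 kg.
Tool frame: the origin (TCP) lies midway between the tips of the shut fingers; the grasp point (between the pads) lies 19 mm behind it; z points along the fingers, y is the line along which they close (so a half turn about z gives the same grasp; the last joint's range is limited). The gripper opens to 94 mm and grips with 3 to 60 N. Pads are 16 mm wide; open, the fingers measure 119 mm over their backs; the gripper's body (75 mm by 177 mm) begins 78 mm behind the grasp point.
Start: joints at [1.188, 0.426, 0.074, 1.606, -0.034, 1.111, -0.067], TCP at [0.156, -0.657, 0.205] pointing down, gripper open.
Joint ranges: [-2.85, 2.85], [-0.5, 2.14], [-1.23, 1.37], [0.21, 2.46], [-1.02, 4.16], [0.16, 2.05], [-2.73, 2.73]. Speed limits (rad/s): [1.89, 1.89, 2.39, 2.39, 3.01, 3.01, 3.01].

### API

Orientations are given as a unit quaternion [w, x, y, z].
In Python, from station import env, camera, nets gives the robot as it stands.
- The arm moves only by the tool apply_moves, never from a script. Its argument "deltas" is a list of rows, each an object with "travel": the shift along the world's x, y, z in cm, a list of three; "turn": the turn about the world's z in rad. In form: [{"travel": [dx, dy, dz], "turn": turn}, ...]. A call has 1 to 8 rows; each row shifts and turns the commanded pose from where the row before left it; what a row does not reach is not made up. A row lasts 1/12 s, in which the tool goes at most 41.7 mm and 7.16 degrees, less where a joint would pass 70% of its speed; a pose out of reach is approached as far as the arm can. A call with a gripper value outside its range is refused whole. "claw" is the closure, from 0 (fully open) to 1 (shut), set as the call begins (left out, the last holds). The fingers move at their own pace and stop on an object; the grip force is fixed at half the most. Time passes only in rows, so rows that do not move let the fingers close. It gives the time, the measured TCP pose, the force, the opening and the grip force at its end, in the units of the state.
- env.sense(): the state, without advancing time (a new reading comes with each control period).
- camera(name): name is "side" or "top" or "wrist"; returns a dict with "img" (400x640x3 uint8, red, green, blue), "range_z" (400x640 float32, m along the optical axis (not along the pixel's ray), 0 where there is no reading), "camera_matrix" (3x3 intrinsics, pixels), "k1" (the pictures are not rectified: a ray, as slopes to the right and down, at radius r is drawn at 1 + k1 r^2 times it, then the intrinsics apply), "view" (4x4, takes a point from world to camera coordinates). Camera axes: x right, y up, looking along -z (the intrinsics and any distortion apply to the point x, -y, -z); pixel columns grow to the right and rows downward; lengths in m; the calibration is good to about 2 mm. A picture is of the moment at which its call begins.
- env.hand_in(): hands the job in; it is judged then, once.
Trained networks look in the newest picture that a camera, given by its name, has taken for a name from the list of things; names that differ only in an ending like _2 or _b are one class to them, and where a whole thing is asked for, a point or a joint stands for the part that bears it (a point fixed in the world has none). Each returns a list of dicts, best first, with "p" (0 to 1); they miss things now and then, are a little off and sometimes report something else, mostly with a low value. They report only what shows in the picture. A call takes as long as a camera call. They do not tell look-alikes from the thing itself.
- nets.recognise(camera, label): "rect" ([centre column, centre row, width, height] in pixels, round what is visible of it).
- nets.trace(camera, label): "mask" (400x640 bool, what is visible of it) and "rect" ([centre column, centre row, width, height] in pixels, round what is visible of it).
The state is a dict: "clock": time; "joint_pos": joint angles; "joint_vel": joint speeds; "joint_torque": joint torques, N m; "ee_pos": TCP position; "ee_rot": TCP orientation; "ft_force": force on the tool from outside, world axes, zero at the start; "torque": the same for the moment, N m; "width": opening from 0.0 (shut) to 1.0 (fully open); "finger_force": force on a finger pad.
Only numpy, scipy, OpenCV 4.12 (cv2) and the standard library are available. Lean on these libraries where they do the work, as an engineer would, in place of code of your own. Each camera call takes 0.05 s, during which the arm holds its last target. There are 200 camera calls.

## Working session

There is one attempt and no reset: what is moved stays moved. The work goes in short steps, Python scripts to look and compute and a tool call to move; the robot and the scene stay as the last step left them, time stands still between calls to the robot, and variables do not carry over. Pictures are saved under pics/ and viewed, at most 14 in all, crops included, and the job is handed in when it is done.

Besides the shell and the picture viewer there is one more tool, called after "Call:" as name(argument=value, ...), one argument or row to a line, values as JSON. apply_moves: Moves the arm, as the interface text tells. Its arguments: {"type":"object","properties":{"deltas":{"type":"array"},"claw":{"type":"number"}},"required":["deltas"]}

```bash
mkdir -p pics; ls; cat > h.py <<'E'
import numpy as np, cv2
from station import env, camera, nets
def cloud(c):
    K=c["camera_matrix"];k1=c["k1"];h,w=c["range_z"].shape
    u,v=np.meshgrid(np.arange(w),np.arange(h))
    p=np.stack([u,v],-1).reshape(-1,1,2).astype(np.float64)
    n=cv2.undistortPoints(p,K,np.array([k1,0,0,0,0.])).reshape(h,w,2)
    z=c["range_z"]
    P=np.stack([n[...,0]*z,-n[...,1]*z,-z,np.ones_like(z)],-1)
    W=P@np.linalg.inv(c["view"]).T
    W=W[...,:3].copy();W[z<=0]=np.nan
    return W
def save(c,n): cv2.imwrite("pics/"+n,c["img"][...,::-1])
E
python3 - <<'E'
from h import *
np.set_printoptions(precision=4,suppress=True)
t=camera("top");save(t,"top0.png");s=camera("side");save(s,"side0.png")
cv2.imwrite("pics/both.png",cv2.resize(np.vstack([t["img"],s["img"]])[...,::-1],(480,600)))
for cn,c in(("top",t),("side",s)):
    W=cloud(c)
    for l in["tub","lid","lid_grip","hook","mat","tray","cork","cutter0","ink"]:
        for d in nets.trace(cn,l):
            m=d["mask"];q=W[m];q=q[np.isfinite(q[:,0])]
            if len(q): print(cn,l,round(d["p"],2),np.round(d["rect"]),np.median(q,0),q.min(0),q.max(0))
print(env.sense())
E
```

```text
pics
top tub 0.92 [351. 175.  51.  86.] [ 0.5232 -0.0949  0.1083] [ 0.4939 -0.178  -0.0036] [ 0.7299 -0.0312  0.1262]
top lid 0.98 [444. 321.  62.  66.] [ 0.2    -0.3494  0.0055] [ 0.1091 -0.4331 -0.007 ] [ 0.2828 -0.2684  0.0442]
top lid 0.68 [357. 176.  69.  67.] [ 0.5986 -0.1098  0.1161] [ 0.5118 -0.219  -0.0043] [ 0.7118 -0.0283  0.1564]
top lid_grip 0.85 [445. 322.  59.  59.] [ 0.2    -0.3509  0.0055] [ 0.113  -0.4344 -0.0029] [ 0.2828 -0.2702  0.0442]
top lid_grip 0.65 [362. 176.  67.  66.] [ 0.5991 -0.1092  0.1161] [ 0.5143 -0.2194 -0.0043] [ 0.7119 -0.0283  0.1564]
top hook 0.95 [354. 175.  55.  83.] [ 0.5254 -0.0949  0.112 ] [ 0.4939 -0.1718 -0.0037] [ 0.7348 -0.033   0.1262]
top hook 0.17 [234. 196. 128.  78.] [0.5665 0.2428 0.0335] [ 0.4514  0.0514 -0.0042] [0.6627 0.4076 0.0662]
top mat 0.71 [449. 228.  73.  71.] [ 0.457  -0.3773  0.0034] [ 0.3546 -0.4812 -0.005 ] [ 0.5621 -0.2758  0.0101]
top tray 0.92 [233. 197. 124.  74.] [0.5663 0.2419 0.0334] [ 0.4514  0.0533 -0.0003] [0.6586 0.3947 0.0662]
top cork 0.89 [280. 210.  19.  31.] [0.5153 0.0987 0.0516] [0.4786 0.0745 0.0
[... 2093 characters left out ...]
0.0065 0.0801] [ 0.77   -1.1476 -0.7587] [1.7845 0.0255 0.1751]
side ink 0.62 [232. 286.  36.  27.] [0.554  0.3568 0.0487] [0.4059 0.3267 0.0178] [0.6306 0.5122 0.2707]
{'clock': 1.0, 'joint_pos': array([ 1.1885,  0.4261,  0.0739,  1.606 , -0.0341,  1.1108, -0.067 ]), 'joint_vel': array([ 0.0001,  0.0007,  0.0002, -0.    , -0.0006, -0.0007, -0.001 ]), 'joint_torque': array([  0.0005, -93.5527,   3.663 , -45.4563,  -0.0491,   0.0128,
         0.0002]), 'ee_pos': array([ 0.1557, -0.6568,  0.2055]), 'ee_rot': array([-0.    ,  0.9932,  0.1161,  0.    ]), 'ft_force': array([-0.37  , -0.0556, -0.1977]), 'torque': array([-0.0061,  0.0191,  0.0028]), 'finger_force': 0.0, 'width': 0.9981050160527257}
```

View pics/both.png

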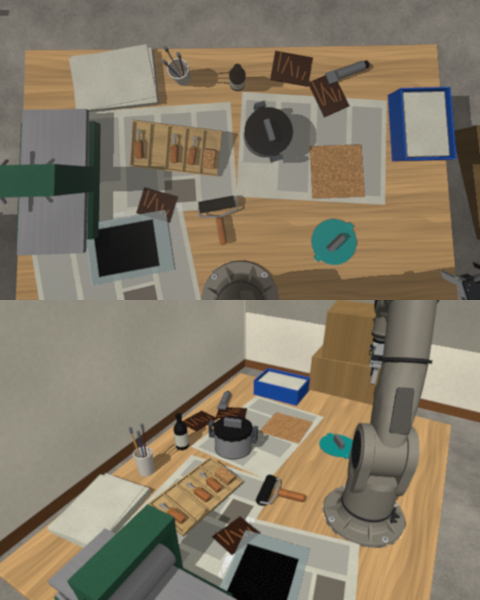

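```bash
python3 - <<'E'
from h import *
np.set_printoptions(precision=4,suppress=True)
t=camera("top");s=camera("side")
def bar(W,cx,cy,z0,z1,r):
    m=(np.hypot(W[...,0]-cx,W[...,1]-cy)<r)&(W[...,2]>z0)&(W[...,2]<z1)
    return W[m]
for n,c in(("top",t),("side",s)):
    W=cloud(c)
    q=bar(W,.6,-.11,.142,.16,.07)
    if len(q)>4:
        r=cv2.minAreaRect((q[:,:2]*1000).astype(np.float32));e=np.linalg.eigh(np.cov(q[:,:2].T))[1][:,1]
        print(n,"bar",len(q),r,q.mean(0),np.degrees(np.arctan2(e[1],e[0])),np.median(q[:,2]))
    q=bar(W,.6,-.11,.112,.13,.12)
    r=cv2.minEnclosingCircle((q[:,:2]*1000).astype(np.float32));print(n,"lid disc",len(q),r)
    q=bar(W,.6,-.11,.1195,.13,.12);print("hooks pts\n",q[:40])
E
```

```text
top bar 221 ((599.0521850585938, -111.07254791259766), (73.11766815185547, 18.0513916015625), 15.898462295532227) [ 0.5984 -0.1107  0.1496] -164.27548904559862 0.14978975787778104
top lid disc 3244 ((599.71923828125, -112.37472534179688), 106.3730697631836)
hooks pts
 [[ 0.7032 -0.0952  0.1208]
 [ 0.7028 -0.1002  0.122 ]
 [ 0.701  -0.0849  0.1199]
 [ 0.7009 -0.0875  0.12  ]
 [ 0.7    -0.0898  0.1232]
 [ 0.7009 -0.0927  0.1196]
 [ 0.7006 -0.0952  0.1206]
 [ 0.7006 -0.0977  0.1206]
 [ 0.698  -0.077   0.1219]
 [ 0.6983 -0.0797  0.1206]
 [ 0.6983 -0.0848  0.1204]
 [ 0.6983 -0.09    0.1197]
 [ 0.6983 -0.0926  0.1195]
 [ 0.6979 -0.095   0.1212]
 [ 0.698  -0.0977  0.1205]
 [ 0.6978 -0.1002  0.1212]
 [ 0.6958 -0.0667  0.1212]
 [ 0.6958 -0.0693  0.121 ]
 [ 0.6959 -0.0719  0.1204]
 [ 0.695  -0.0742  0.1237]
 [ 0.6951 -0.0768  0.1233]
 [ 0.696  -0.0797  0.1196]
 [ 0.695  -0.0819  0.1233]
 [ 0.6953 -0.0846  0.1218]
 [ 0.6957 -0.0874  0.12  ]
 [ 0.6956 -0.0899  0.1201]
 [ 0.6955 -0.0925  0.1202]
 [ 0.6946 -0.0947  0.1237]
 [ 0.6955 -0.0976  0.1202]
 [ 0.6945 -0.0998  0.1238]
 [ 0.6949 -0.1026  0.
[... 901 characters left out ...]
 0.6918 -0.0997  0.1203]
 [ 0.687  -0.0986  0.1224]
 [ 0.6995 -0.088   0.1208]
 [ 0.695  -0.0872  0.1226]
 [ 0.6933 -0.0902  0.1214]
 [ 0.6904 -0.0918  0.1214]
 [ 0.688  -0.094   0.1209]
 [ 0.6854 -0.0959  0.1206]
 [ 0.6693 -0.1066  0.1195]
 [ 0.6998 -0.0824  0.12  ]
 [ 0.6948 -0.0809  0.1225]
 [ 0.6918 -0.0823  0.1226]
 [ 0.6901 -0.0854  0.1213]
 [ 0.6862 -0.0854  0.1225]
 [ 0.6838 -0.0876  0.1221]
 [ 0.6686 -0.0994  0.12  ]
 [ 0.561  -0.1578  0.1203]
 [ 0.6969 -0.0725  0.1228]
 [ 0.6952 -0.0756  0.1216]
 [ 0.6917 -0.0762  0.1223]
 [ 0.6892 -0.0781  0.122 ]
 [ 0.6845 -0.0771  0.124 ]
 [ 0.6827 -0.0801  0.1229]
 [ 0.5582 -0.1528  0.1202]
 [ 0.5503 -0.1583  0.1196]
 [ 0.6952 -0.0697  0.1211]]
```

The top view shows the black lid on the tub at about (357,176), the mat at (449,228), the turquoise decoy at (444,321), and the tray at (233,197). The tray holds three cutters, at columns 185, 231 and 258, and the cork at 280. I'm moving above the lid now.

Call:
apply_moves(
  deltas=[
    {"travel": [2.2, 2.7, 0], "turn": 0.044},
    {"travel": [2.2, 2.7, 0], "turn": 0},
    {"travel": [2.2, 2.7, 0], "turn": 0},
    {"travel": [2.2, 2.7, 0], "turn": 0},
    {"travel": [2.2, 2.7, 0], "turn": 0},
    {"travel": [2.2, 2.7, 0], "turn": 0},
    {"travel": [2.2, 2.7, 0], "turn": 0},
    {"travel": [2.2, 2.7, 0], "turn": 0},
  ],
  claw=0,
)

```text
clock: 1.77
ee_pos: [0.3325, -0.4394, 0.2057]
ee_rot: [0.0, 0.99, 0.138, 0.0]
ft_force: [1.2, -0.3, 1.4]
width: 1.002
finger_force: 0.0
```

Call:
apply_moves(
  deltas=[
    {"travel": [2.2, 2.7, 0], "turn": 0},
    {"travel": [2.2, 2.7, 0], "turn": 0},
    {"travel": [2.2, 2.7, 0], "turn": 0},
    {"travel": [2.2, 2.7, 0], "turn": 0},
    {"travel": [2.2, 2.7, 0], "turn": 0},
    {"travel": [2.2, 2.7, 0], "turn": 0},
    {"travel": [2.2, 2.7, 0], "turn": 0},
    {"travel": [2.2, 2.7, 0], "turn": 0},
  ],
)

```text
clock: 2.43
ee_pos: [0.5086, -0.2234, 0.2057]
ee_rot: [0.0, 0.99, 0.138, 0.0]
ft_force: [0.3, -0.5, 0.4]
width: 0.997
finger_force: 0.0
```

Call:
apply_moves(
  deltas=[
    {"travel": [2.2, 2.7, 0], "turn": 0},
    {"travel": [2.2, 2.7, 0], "turn": 0},
    {"travel": [2.2, 2.7, 0], "turn": 0},
    {"travel": [2.2, 2.7, 0], "turn": 0},
    {"travel": [0, 0, 0], "turn": 0},
  ],
)

```text
clock: 2.85
ee_pos: [0.5991, -0.1098, 0.2054]
ee_rot: [-0.001, 0.99, 0.141, 0.001]
ft_force: [-0.4, 1.0, -1.1]
width: 1.0
finger_force: 0.0
```

```bash
python3 - <<'E'
from h import *
np.set_printoptions(precision=4,suppress=True)
c=camera("wrist");save(c,"w1.png");W=cloud(c);print(env.sense())
m=(np.hypot(W[...,0]-.599,W[...,1]+.111)<.07)&(W[...,2]>.143)&(W[...,2]<.16)
q=W[m];print(len(q))
if len(q)>4: print(cv2.minAreaRect((q[:,:2]*1000).astype(np.float32)),np.median(q[:,2]))
E
```

```text
{'clock': 2.9, 'joint_pos': array([ 0.3058,  0.3328, -0.2804,  1.7467,  0.1011,  1.076 , -1.297 ]), 'joint_vel': array([ 0.0432, -0.0237,  0.0477,  0.0339,  0.0053,  0.0022,  0.034 ]), 'joint_torque': array([ -3.592 , -81.0083,  -5.4434, -46.2174,  -0.1706,  -0.1984,
        -1.0376]), 'ee_pos': array([ 0.5974, -0.1129,  0.2052]), 'ee_rot': array([-0.0007,  0.9901,  0.1405,  0.0003]), 'ft_force': array([-0.9689, -0.1961, -1.0145]), 'torque': array([ 0.0343,  0.0022, -0.0105]), 'finger_force': 0.0, 'width': 0.9970370006657857}
1533
((600.7772216796875, -110.99034118652344), (73.5625991821289, 17.756654739379883), 15.770020484924316) 0.14909524267567414
```

View pics/w1.png

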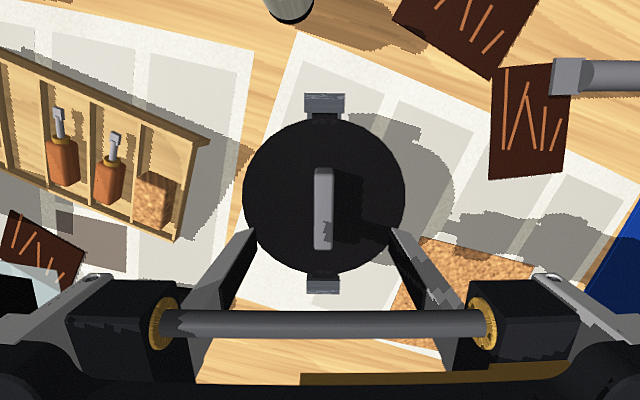

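The wrist view shows the lid with its grey bar at (323,208) and the hooks at (323,103) and (323,285). The fingers straddle the bar correctly. Next I descend and grip.

Call:
apply_moves(
  deltas=[
    {"travel": [0.4, 0.6, -2.5], "turn": -0.006},
    {"travel": [0, 0, -3], "turn": 0},
    {"travel": [0, 0, -2], "turn": 0},
    {"travel": [0, 0, -1], "turn": 0},
    {"travel": [0, 0, 0], "turn": 0},
    {"travel": [0, 0, 0], "turn": 0},
  ],
)

```text
clock: 3.4
ee_pos: [0.5997, -0.1113, 0.121]
ee_rot: [0.0, 0.991, 0.135, -0.0]
ft_force: [0.6, -0.6, 0.7]
width: 0.999
finger_force: 0.0
```

Call:
apply_moves(
  deltas=[
    {"travel": [0, 0, 0], "turn": 0},
    {"travel": [0, 0, 0], "turn": 0},
    {"travel": [0, 0, 0], "turn": 0},
    {"travel": [0, 0, 0], "turn": 0},
    {"travel": [0, 0, 0], "turn": 0},
    {"travel": [0, 0, 0], "turn": 0},
    {"travel": [0, 0, 0], "turn": 0},
    {"travel": [0, 0, 0], "turn": 0},
  ],
  claw=1,
)

```text
clock: 4.07
ee_pos: [0.5997, -0.1107, 0.1205]
ee_rot: [-0.0, 0.991, 0.135, 0.0]
ft_force: [0.0, -0.1, -0.3]
width: 0.468
finger_force: 0.0
```

Call:
apply_moves(
  deltas=[
    {"travel": [0, 0, 0], "turn": 0},
    {"travel": [0, 0, 0], "turn": 0},
    {"travel": [0, 0, 0], "turn": 0},
    {"travel": [0, 0, 0], "turn": 0},
    {"travel": [0, 0, 0], "turn": 0},
    {"travel": [0, 0, 0], "turn": 0},
  ],
)

```text
clock: 4.57
ee_pos: [0.5997, -0.1107, 0.1204]
ee_rot: [-0.0, 0.991, 0.135, -0.0]
ft_force: [-0.3, 0.2, 0.1]
width: 0.192
finger_force: 30.0
```

Call:
apply_moves(
  deltas=[
    {"travel": [0, 0, -0.3], "turn": 0},
    {"travel": [0, 0, -0.3], "turn": 0},
    {"travel": [0, 0, -0.3], "turn": 0},
    {"travel": [0, 0, -0.2], "turn": 0},
    {"travel": [0, 0, 0], "turn": 0},
    {"travel": [0, 0, 0], "turn": 0},
  ],
)

```text
clock: 5.07
ee_pos: [0.5999, -0.1107, 0.1099]
ee_rot: [0.0, 0.991, 0.135, 0.0]
ft_force: [-3.7, 1.3, 10.4]
width: 0.188
finger_force: 30.0
```

Call:
apply_moves(
  deltas=[
    {"travel": [0, 0, -0.05], "turn": 0.1},
    {"travel": [0, 0, 0], "turn": 0.1},
    {"travel": [0, 0, 0], "turn": 0.1},
    {"travel": [0, 0, 0], "turn": 0.1},
    {"travel": [0, 0, 0], "turn": 0.1},
    {"travel": [0, 0, 0], "turn": 0.1},
    {"travel": [0, 0, 0], "turn": 0.1},
    {"travel": [0, 0, 0], "turn": 0},
  ],
)

```text
clock: 5.73
ee_pos: [0.5998, -0.1106, 0.1095]
ee_rot: [-0.0, 0.883, 0.47, 0.0]
ft_force: [-3.5, 1.3, 10.7]
width: 0.19
finger_force: 30.0
```

Call:
apply_moves(
  deltas=[
    {"travel": [0, 0, 0], "turn": 0},
    {"travel": [0, 0, 0], "turn": 0},
    {"travel": [0, 0, 0.5], "turn": 0},
    {"travel": [0, 0, 0.7], "turn": 0},
    {"travel": [0, 0, 0.5], "turn": 0},
    {"travel": [0, 0, 0.5], "turn": 0},
    {"travel": [0, 0, 0], "turn": 0},
  ],
)

```text
clock: 6.32
ee_pos: [0.6, -0.1109, 0.1316]
ee_rot: [0.0, 0.885, 0.467, 0.0]
ft_force: [0.4, 0.6, -1.1]
width: 0.187
finger_force: 30.0
```

Call:
apply_moves(
  deltas=[
    {"travel": [0, 0, 2.5], "turn": 0},
    {"travel": [-1, -2, 2.5], "turn": 0},
    {"travel": [-1.8, -3.3, 0], "turn": 0},
    {"travel": [-1.8, -3.3, 0], "turn": 0},
    {"travel": [-1.8, -3.3, 0], "turn": 0},
    {"travel": [-1.8, -3.3, 0], "turn": 0},
    {"travel": [-1.8, -3.3, 0], "turn": 0},
    {"travel": [-1.8, -3.3, 0], "turn": 0},
  ],
)

```text
clock: 6.98
ee_pos: [0.4803, -0.3302, 0.1807]
ee_rot: [-0.0, 0.884, 0.467, -0.0]
ft_force: [0.6, -0.3, -1.8]
width: 0.19
finger_force: 30.0
```

Call:
apply_moves(
  deltas=[
    {"travel": [-1.8, -3.3, -2], "turn": 0},
    {"travel": [-0.7, -1.5, -3], "turn": 0},
    {"travel": [0, 0, -3.5], "turn": 0},
    {"travel": [0, 0, -3.5], "turn": 0},
    {"travel": [0, 0, -2], "turn": 0},
    {"travel": [0, 0, -1], "turn": 0},
    {"travel": [0, 0, 0], "turn": 0},
  ],
)

```text
clock: 7.57
ee_pos: [0.4559, -0.3751, 0.0291]
ee_rot: [-0.002, 0.884, 0.467, -0.001]
ft_force: [-1.1, 0.1, -2.9]
width: 0.184
finger_force: 30.0
```

Call:
apply_moves(
  deltas=[
    {"travel": [0, 0, -0.8], "turn": 0},
    {"travel": [0, 0, -0.5], "turn": 0},
    {"travel": [0, 0, -0.3], "turn": 0},
    {"travel": [0, 0, 0], "turn": 0},
    {"travel": [0, 0, 0], "turn": 0},
  ],
)

```text
clock: 7.98
ee_pos: [0.4574, -0.3762, 0.0159]
ee_rot: [0.0, 0.884, 0.467, 0.0]
ft_force: [-0.0, -0.5, -2.1]
width: 0.188
finger_force: 30.0
```

Call:
apply_moves(
  deltas=[
    {"travel": [0, 0, 0], "turn": 0},
    {"travel": [0, 0, 0], "turn": 0},
    {"travel": [0, 0, 0], "turn": 0},
    {"travel": [0, 0, 0], "turn": 0},
    {"travel": [0, 0, 0], "turn": 0},
    {"travel": [0, 0, 0], "turn": 0},
    {"travel": [0, 0, 0], "turn": 0},
    {"travel": [0, 0, 0], "turn": 0},
  ],
  claw=0,
)

```text
clock: 8.65
ee_pos: [0.4571, -0.3761, 0.0154]
ee_rot: [-0.0, 0.884, 0.467, -0.0]
ft_force: [0.2, 0.5, -0.7]
width: 0.724
finger_force: 0.0
```

Call:
apply_moves(
  deltas=[
    {"travel": [0, 0, 0], "turn": 0},
    {"travel": [0, 0, 2], "turn": 0},
    {"travel": [0, 0, 3.5], "turn": 0},
    {"travel": [0, 0, 3.5], "turn": 0},
    {"travel": [0, 0, 3.5], "turn": 0},
    {"travel": [0, 0, 3.5], "turn": 0},
    {"travel": [0, 0, 2], "turn": 0},
  ],
)

```text
clock: 9.23
ee_pos: [0.458, -0.3766, 0.1994]
ee_rot: [0.002, 0.884, 0.467, 0.001]
ft_force: [0.5, -0.4, 0.6]
width: 0.998
finger_force: 0.0
```

```bash
python3 - <<'E'
from h import *
np.set_printoptions(precision=4,suppress=True)
def an(cn,c):
    W=cloud(c)
    print(cn)
    m=(np.hypot(W[...,0]-.457,W[...,1]+.377)<.06)&(W[...,2]>.025)&(W[...,2]<.06);q=W[m]
    if len(q)>20: print("lidbar",cv2.minAreaRect((q[:,:2]*1000).astype(np.float32)),q[:,2].max())
    for l in("cutter0","cork"):
        for d in nets.trace(cn,l):
            q=W[d["mask"]];q=q[np.isfinite(q[:,0])&(q[:,2]>.02)&(q[:,2]<.1)]
            if len(q)<20 or d["p"]<.4: continue
            e=np.linalg.eigh(np.cov(q[:,:2].T))[1][:,1]
            r=cv2.minAreaRect((q[:,:2]*1000).astype(np.float32))
            print(l,round(d["p"],2),np.round(d["rect"]),q.mean(0),"ang",np.degrees(np.arctan(e[1]/e[0])),np.round(r[0]),np.round(r[1]),round(r[2],1))
            # handle: warm colored pixels
            im=c["img"].astype(int);hm=d["mask"]&(im[...,0]-im[...,2]>40)&np.isfinite(W[...,0])&(W[...,2]>.035)
            q=W[hm]
            if len(q)>10: print("   handle",len(q),q.mean(0),np.round(q.min(0),3),np.round(q.max(0),3))
    if cn=="top":
        d=nets.trace(cn,"tray")[0];q=W[d["mask"]];q=q[np.isfinite(q[:,0])&(q[:,2]>.015)&(q[:,2]<.08)]
        print("tray",cv2.minAreaRect((q[:,:2]*1000).astype(np.float32)))
t=camera("top");an("top",t)
cv2.imwrite("pics/trayc.png",cv2.resize(t["img"][150:250,150:520,::-1],None,fx=2,fy=2))
print(env.sense()["ee_pos"])
E
```

```text
top
lidbar ((457.31170654296875, -375.4359130859375), (73.70790100097656, 18.24309539794922), 55.0447883605957) 0.04712308054206127
cutter0 0.6 [185. 192.   9.  41.] [0.5655 0.3523 0.049 ] ang 0.5722767809133184 [572. 354.] [104.  27.] 3.5
   handle 220 [0.556  0.3539 0.0499] [0.52  0.342 0.036] [0.625 0.367 0.061]
cutter0 0.54 [257. 200.  10.  36.] [0.5354 0.1587 0.0491] ang -12.0153333343993 [545. 157.] [ 26. 107.] 76.7
   handle 227 [0.5263 0.1616 0.0494] [0.494 0.146 0.037] [0.598 0.178 0.058]
cork 0.67 [279. 211.  22.  30.] [0.5154 0.0987 0.0509] ang -8.969843476544991 [517. 101.] [46. 76.] 81.6
   handle 417 [0.5143 0.0991 0.0518] [0.479 0.075 0.036] [0.553 0.124 0.063]
tray ((555.6759643554688, 224.556640625), (327.447021484375, 169.1982421875), 81.77447509765625)
[ 0.4571 -0.3761  0.1955]
```

View pics/trayc.png

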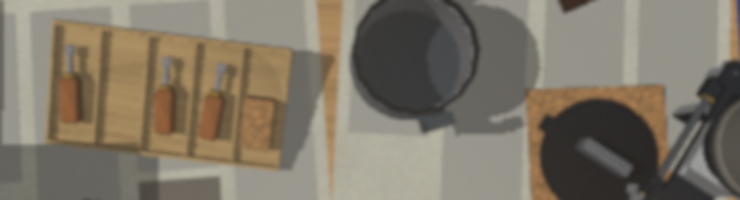

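The picture shows the tub open, the lid on the mat, three cutters in the bays, and one bay empty. I'll check joint 7, then move to the tray.

```bash
python3 -c "
from h import *
print(env.sense()['joint_pos'])"
```

```text
[ 0.85169058  0.32071304 -0.33509117  1.79072125  0.12013964  1.04934064
 -0.12762615]
```

Call:
apply_moves(
  deltas=[
    {"travel": [1, 3.8, 0.6], "turn": -0.1},
    {"travel": [1, 3.8, 0.6], "turn": -0.1},
    {"travel": [1, 3.8, 0.6], "turn": -0.1},
    {"travel": [1, 3.8, 0.6], "turn": -0.1},
    {"travel": [0.5, 3.8, 0.6], "turn": -0.1},
    {"travel": [0.5, 3.8, 0.6], "turn": -0.1},
    {"travel": [0.5, 3.8, 0.6], "turn": -0.1},
    {"travel": [0.5, 3.8, 0.6], "turn": -0.1},
  ],
  claw=0.5,
)

```text
clock: 10.1
ee_pos: [0.5162, -0.0702, 0.2422]
ee_rot: [-0.0, 0.997, 0.083, -0.001]
ft_force: [1.4, -0.3, -0.5]
width: 0.505
finger_force: 0.0
```

```bash
python3 -c "
from h import *
print(env.sense()['joint_pos'],env.sense()['ee_pos'],env.sense()['ee_rot'])"
```

```text
[ 0.38523735  0.16821997 -0.41696328  1.88139742  0.07536067  1.10949056
 -1.4652162 ] [ 0.51624683 -0.07019526  0.24218447] [-2.55273210e-04  9.96564657e-01  8.28108406e-02 -1.08787178e-03]
```

Call:
apply_moves(
  deltas=[
    {"travel": [0.3, 3.7, 0], "turn": -0.06},
    {"travel": [0.3, 3.7, 0], "turn": -0.06},
    {"travel": [0.3, 3.7, 0], "turn": -0.06},
    {"travel": [0.3, 3.7, 0], "turn": -0.06},
    {"travel": [0.3, 3.7, 0], "turn": -0.06},
    {"travel": [0.3, 3.7, 0], "turn": 0},
    {"travel": [0.3, 3.7, 0], "turn": 0},
    {"travel": [0, 0, 0], "turn": 0},
  ],
)

```text
clock: 10.77
ee_pos: [0.5364, 0.1945, 0.2418]
ee_rot: [-0.001, 0.998, -0.061, -0.001]
ft_force: [-0.9, 0.4, 0.0]
width: 0.496
finger_force: 0.0
```

```bash
cat > look.py <<'E'
from h import *
np.set_printoptions(precision=4,suppress=True)
def look(name,ang=-8.2,tray=(.5557,.2246)):
    c=camera("wrist");save(c,name);W=cloud(c);im=c["img"].astype(int)
    s=env.sense();print(s["ee_pos"],s["ee_rot"],s["joint_pos"][6])
    a=np.radians(ang);R=np.array([[np.cos(a),np.sin(a)],[-np.sin(a),np.cos(a)]])
    for l in("cutter0","cork","tray"):
        for d in nets.trace("wrist",l):
            if d["p"]<.35: continue
            m=d["mask"]&np.isfinite(W[...,0])&(W[...,2]>.01)&(W[...,2]<.12);q=W[m]
            if len(q)<30: continue
            r=cv2.minAreaRect((q[:,:2]*1000).astype(np.float32))
            print(l,round(d["p"],2),np.round(d["rect"]),np.round(r[0],1),np.round(r[1]),round(r[2],1))
            if l!="cutter0":continue
            hm=m&(im[...,0]-im[...,2]>45)
            hm=cv2.morphologyEx(hm.astype(np.uint8),cv2.MORPH_OPEN,np.ones((7,7)))>0
            q=W[hm]
            if len(q)<30: continue
            tx=(q[:,:2]-tray)@R.T
            hz=q[:,2]-(.03+tx[:,0]*np.tan(np.radians(14)))
            t=q[hz>.02]
            r=cv2.minAreaRect((t[:,:2]*1000).astype(np.float32))
            print("  handle",len(t),np.round(r[0],1),np.round(r[1]),round(r[2],1),"z",np.round(np.percentile(t[:,2],[3,50,97]),4),"hz",np.median(hz).round(4),"tray xy",((np.array(r[0])/1000-tray)@R.T))
E
python3 -c "
from look import *
look('w2.png')"
```

```text
[0.5368 0.191  0.2416] [-0.0005  0.9981 -0.0617 -0.0014] -2.283168818995965
cutter0 0.92 [346. 168.  23.  74.] [545.  156.2] [ 30. 103.] 75.5
  handle 687 [527.7 162.4] [26. 64.] 76.5 z [0.0429 0.0505 0.0555] hz 0.0246 tray xy [-0.0188 -0.0656]
cutter0 0.74 [208. 167.  39.  67.] [574.  351.3] [ 26. 103.] 86.0
  handle 697 [554.3 352.7] [25. 64.] 86.5 z [0.0416 0.0502 0.0558] hz 0.0247 tray xy [-0.0197  0.1266]
cutter0 0.55 [300. 168.  21.  73.] [555.6 225.8] [ 31. 102.] 83.1
  handle 719 [536.4 226.4] [26. 65.] 85.3 z [0.042  0.0498 0.0555] hz 0.0245 tray xy [-0.0193 -0.001 ]
cork 0.82 [393. 183.  38.  50.] [515.6  95.7] [51. 72.] 81.4
tray 0.77 [302. 159. 265. 122.] [556.3 223.8] [326. 170.] 81.7
```

View pics/w2.png

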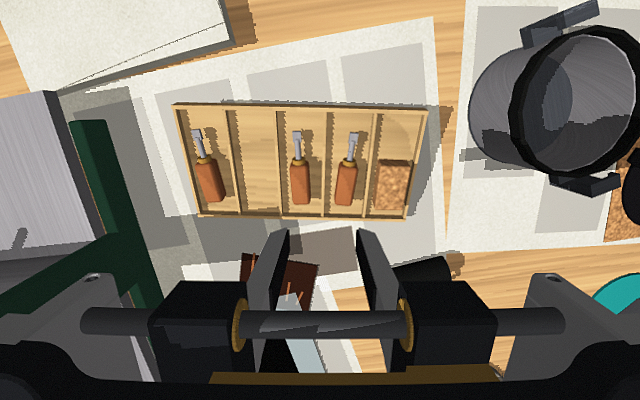

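The wrist view shows cutters at (346,168), (300,168) and (208,167), with the cork at (393,183). First I grasp the cutter next to the cork.

Call:
apply_moves(
  deltas=[
    {"travel": [0, -2.8, -3.5], "turn": -0.112},
    {"travel": [0, 0, -4], "turn": 0},
    {"travel": [0, 0, -4], "turn": 0},
    {"travel": [0, 0, -3], "turn": 0},
    {"travel": [0, 0, -2], "turn": 0},
    {"travel": [0, 0, 0], "turn": 0},
    {"travel": [0, 0, 0], "turn": 0},
  ],
  claw=0.55,
)

```text
clock: 11.55
ee_pos: [0.5376, 0.1596, 0.0804]
ee_rot: [0.0, 0.993, -0.121, -0.001]
ft_force: [0.2, 0.3, 0.4]
width: 0.45
finger_force: 0.0
```

Call:
apply_moves(
  deltas=[
    {"travel": [-0.1, 0.1, -2], "turn": 0},
    {"travel": [0, 0, -1.3], "turn": 0},
    {"travel": [0, 0, -0.5], "turn": 0},
    {"travel": [0, 0, 0], "turn": 0},
    {"travel": [0, 0, 0], "turn": 0},
  ],
)

```text
clock: 11.97
ee_pos: [0.5374, 0.1619, 0.0435]
ee_rot: [-0.0, 0.993, -0.12, 0.0]
ft_force: [0.1, 0.1, 0.5]
width: 0.447
finger_force: 0.0
```

Call:
apply_moves(
  deltas=[
    {"travel": [0, 0, 0], "turn": 0},
    {"travel": [0, 0, 0], "turn": 0},
    {"travel": [0, 0, 0], "turn": 0},
    {"travel": [0, 0, 0], "turn": 0},
    {"travel": [0, 0, 0], "turn": 0},
  ],
  claw=1,
)

```text
clock: 12.38
ee_pos: [0.5374, 0.162, 0.0435]
ee_rot: [-0.0, 0.993, -0.12, 0.0]
ft_force: [-1.0, -0.8, 6.8]
width: 0.273
finger_force: 30.0
```

Call:
apply_moves(
  deltas=[
    {"travel": [0, 0, 0.5], "turn": 0},
    {"travel": [0, 0, 1], "turn": 0},
    {"travel": [0, 0, 2], "turn": 0},
    {"travel": [0, 0, 3], "turn": 0},
    {"travel": [0, 0, 3.5], "turn": 0},
    {"travel": [0, 0, 3.5], "turn": 0},
    {"travel": [0, 0, 2], "turn": 0},
    {"travel": [0, 0, 0], "turn": 0},
  ],
)

```text
clock: 13.05
ee_pos: [0.539, 0.1629, 0.2035]
ee_rot: [-0.001, 0.993, -0.12, 0.003]
ft_force: [1.2, -0.1, 0.2]
width: 0.275
finger_force: 29.9
```

```bash
python3 -c "
from h import *
c=camera('wrist');t=camera('top')
cv2.imwrite('pics/w3.png',cv2.resize(np.hstack([c['img'][100:400,150:490],cv2.resize(t['img'][130:250,180:420],(480,300))])[...,::-1],(800,293)))
W=cloud(t)
for zlo,zhi in((.085,.104),):
    m=(np.hypot(W[...,0]-.6,W[...,1]+.111)<.1)&(W[...,2]>zlo)&(W[...,2]<zhi);q=W[m]
    print(len(q),cv2.minEnclosingCircle((q[:,:2]*1000).astype(np.float32)))
"
```

```text
272 ((589.8814697265625, -111.77129364013672), 87.08344268798828)
```

View pics/w3.png

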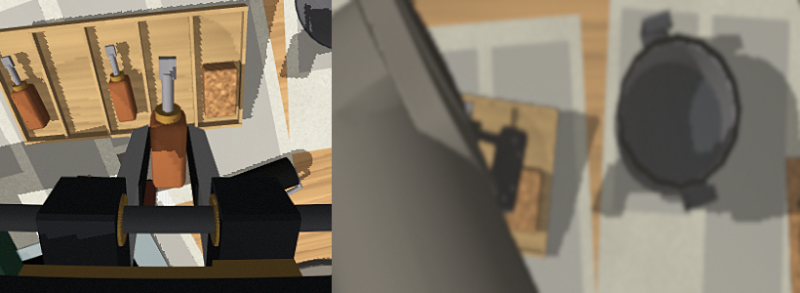

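The wrist view shows the cutter held firmly between the fingers, while the two others and the cork lie undisturbed. Carrying it to the tub.

Call:
apply_moves(
  deltas=[
    {"travel": [0.7, -3.5, 0], "turn": 0.035},
    {"travel": [0.7, -3.5, 0], "turn": 0.035},
    {"travel": [0.7, -3.5, 0], "turn": 0.035},
    {"travel": [0.7, -3.5, 0], "turn": 0.035},
    {"travel": [0.7, -3.5, 0], "turn": 0.035},
    {"travel": [0.7, -3.5, 0], "turn": 0.035},
    {"travel": [0.6, -3.5, 0], "turn": 0.03},
    {"travel": [0, 0, -2], "turn": 0},
  ],
)

```text
clock: 13.82
ee_pos: [0.5865, -0.0911, 0.1791]
ee_rot: [0.001, 1.0, -0.003, 0.001]
ft_force: [1.2, -1.5, -0.5]
width: 0.271
finger_force: 29.9
```

Call:
apply_moves(
  deltas=[
    {"travel": [0, 0, -2], "turn": 0},
    {"travel": [0, 0, -4], "turn": 0},
    {"travel": [0, 0, -4], "turn": 0},
    {"travel": [0, 0, -2.5], "turn": 0},
    {"travel": [0, 0, -1], "turn": 0},
    {"travel": [0, 0, 0], "turn": 0},
    {"travel": [0, 0, 0], "turn": 0},
  ],
)

```text
clock: 14.4
ee_pos: [0.5851, -0.0828, 0.0431]
ee_rot: [-0.0, 1.0, -0.0, -0.0]
ft_force: [0.6, 0.9, -0.2]
width: 0.271
finger_force: 29.9
```

Call:
apply_moves(
  deltas=[
    {"travel": [0, 0, 0], "turn": 0},
    {"travel": [0, 0, 0], "turn": 0},
    {"travel": [0, 0, 0], "turn": 0},
    {"travel": [0, 0, 0], "turn": 0},
  ],
  claw=0.55,
)

```text
clock: 14.73
ee_pos: [0.5856, -0.0832, 0.0439]
ee_rot: [0.0, 1.0, -0.001, 0.001]
ft_force: [-0.0, 0.4, 0.8]
width: 0.446
finger_force: 0.0
```

Call:
apply_moves(
  deltas=[
    {"travel": [0, 0, 2.5], "turn": 0},
    {"travel": [0, 0, 4], "turn": 0},
    {"travel": [0, 0, 4], "turn": 0},
    {"travel": [0, 0, 3.5], "turn": 0},
    {"travel": [0, 1, 2], "turn": 0},
    {"travel": [-0.7, 3.7, 0], "turn": 0},
    {"travel": [-0.7, 3.7, 0], "turn": 0},
    {"travel": [-0.7, 3.7, 0], "turn": 0},
  ],
)

```text
clock: 15.4
ee_pos: [0.5639, 0.0389, 0.204]
ee_rot: [0.0, 1.0, -0.001, 0.001]
ft_force: [1.4, 0.9, -0.1]
width: 0.45
finger_force: 0.0
```

Call:
apply_moves(
  deltas=[
    {"travel": [-0.7, 3.7, 0], "turn": 0},
    {"travel": [-0.7, 3.7, 0], "turn": 0},
    {"travel": [-0.7, 3.7, 0], "turn": 0},
    {"travel": [-0.7, 3.7, 0], "turn": 0},
    {"travel": [0, 2, 0], "turn": -0.05},
    {"travel": [0, 0, 0], "turn": 0},
    {"travel": [0, 0, 0], "turn": 0},
  ],
)

```text
clock: 15.98
ee_pos: [0.5358, 0.207, 0.2033]
ee_rot: [-0.0, 1.0, -0.024, 0.0]
ft_force: [-0.6, -1.2, 0.4]
width: 0.448
finger_force: 0.0
```

```bash
python3 -c "
from look import *
look('w4.png')
t=camera('top');cv2.imwrite('pics/w4b.png',np.hstack([cv2.resize(cv2.imread('pics/w4.png'),(480,300)),cv2.resize(t['img'][120:240,300:420,::-1],(300,300))]))"
```

```text
[0.5362 0.2056 0.2031] [ 0.0001  0.9997 -0.0251  0.0002] -2.267659695922832
cutter0 0.9 [206. 163.  33.  81.] [574.3 358.3] [ 40. 103.] 88.1
  handle 889 [554.4 353.4] [26. 65.] 85.7 z [0.0421 0.0505 0.0558] hz 0.0248 tray xy [-0.0196  0.1273]
cutter0 0.62 [309. 172.  20.  83.] [555.2 224.8] [ 26. 103.] 85.6
  handle 868 [535.9 226.1] [25. 64.] 84.6 z [0.0421 0.0501 0.0556] hz 0.0247 tray xy [-0.0198 -0.0014]
cork 0.69 [409. 195.  42.  56.] [514.4  96.5] [52. 75.] 81.9
tray 0.98 [312. 161. 285. 147.] [556.2 223.8] [325. 170.] 81.6
```

View pics/w4b.png

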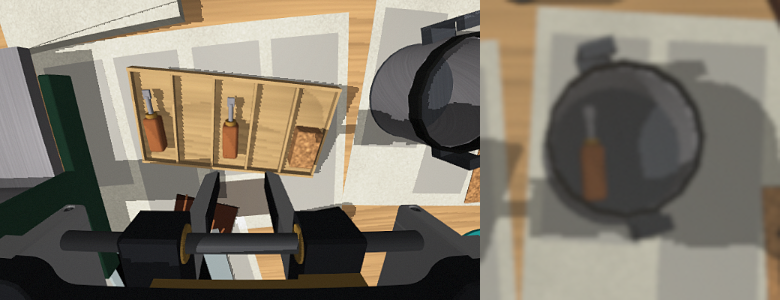

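The first cutter lies in the left half of the tub. Next is the middle one, at about (231,130) in the combined view.

Call:
apply_moves(
  deltas=[
    {"travel": [0.9, 2.0, -2], "turn": -0.04},
    {"travel": [0, 0, -4], "turn": 0},
    {"travel": [0, 0, -4], "turn": 0},
    {"travel": [0, 0, -3], "turn": 0},
    {"travel": [0, 0, -2], "turn": 0},
    {"travel": [0, 0, -1.1], "turn": 0},
    {"travel": [0, 0, 0], "turn": 0},
    {"travel": [0, 0, 0], "turn": 0},
  ],
)

```text
clock: 16.9
ee_pos: [0.5455, 0.2257, 0.0424]
ee_rot: [-0.0, 0.999, -0.046, 0.0]
ft_force: [0.1, 0.5, 0.0]
width: 0.45
finger_force: 0.0
```

Call:
apply_moves(
  deltas=[
    {"travel": [0, 0, 0], "turn": 0},
    {"travel": [0, 0, 0], "turn": 0},
    {"travel": [0, 0, 0], "turn": 0},
    {"travel": [0, 0, 0], "turn": 0},
    {"travel": [0, 0, 0], "turn": 0},
  ],
  claw=1,
)

```text
clock: 17.32
ee_pos: [0.5459, 0.2261, 0.0432]
ee_rot: [-0.0, 0.999, -0.046, 0.001]
ft_force: [-1.6, -1.7, 9.0]
width: 0.272
finger_force: 30.0
```

Call:
apply_moves(
  deltas=[
    {"travel": [0, 0, 0.5], "turn": 0},
    {"travel": [0, 0, 1], "turn": 0},
    {"travel": [0, 0, 2], "turn": 0},
    {"travel": [0, 0, 3], "turn": 0},
    {"travel": [0, 0, 3.5], "turn": 0},
    {"travel": [0, 0, 3.5], "turn": 0},
    {"travel": [0, 0, 2.5], "turn": 0},
    {"travel": [0, 0, 0], "turn": 0},
  ],
)

```text
clock: 17.98
ee_pos: [0.5471, 0.2273, 0.2084]
ee_rot: [-0.002, 0.999, -0.046, 0.004]
ft_force: [-0.1, 0.2, -0.3]
width: 0.271
finger_force: 30.0
```

Call:
apply_moves(
  deltas=[
    {"travel": [0.4, -3.65, 0], "turn": 0.045},
    {"travel": [0.4, -3.65, 0], "turn": 0.045},
    {"travel": [0.4, -3.65, 0], "turn": 0},
    {"travel": [0.4, -3.65, 0], "turn": 0},
    {"travel": [0.4, -3.65, 0], "turn": 0},
    {"travel": [0.4, -3.65, 0], "turn": 0},
    {"travel": [0.4, -3.65, 0], "turn": 0},
    {"travel": [0.4, -3.65, 0], "turn": 0},
  ],
)

```text
clock: 18.65
ee_pos: [0.5768, -0.0678, 0.2025]
ee_rot: [0.0, 1.0, -0.001, 0.0]
ft_force: [0.7, 0.4, -1.0]
width: 0.274
finger_force: 30.0
```

Call:
apply_moves(
  deltas=[
    {"travel": [0.4, -3.65, 0], "turn": 0},
    {"travel": [0.4, -3.65, 0], "turn": 0},
    {"travel": [0, 0, -3], "turn": 0},
    {"travel": [0, 0, -4], "turn": 0},
    {"travel": [0, 0, -4], "turn": 0},
    {"travel": [0, 0, -3], "turn": 0},
    {"travel": [0, 0, -2], "turn": 0},
    {"travel": [0, 0, 0], "turn": 0},
  ],
)

```text
clock: 19.32
ee_pos: [0.5824, -0.1386, 0.0382]
ee_rot: [-0.001, 1.0, -0.0, -0.003]
ft_force: [-0.9, -0.4, -1.6]
width: 0.273
finger_force: 30.0
```

Call:
apply_moves(
  deltas=[
    {"travel": [0, 0, 0], "turn": 0},
    {"travel": [0, 0, 0], "turn": 0},
    {"travel": [0, 0, 0], "turn": 0},
    {"travel": [0, 0, 0], "turn": 0},
  ],
  claw=0.55,
)

```text
clock: 19.65
ee_pos: [0.5861, -0.1393, 0.0437]
ee_rot: [0.0, 1.0, -0.001, 0.001]
ft_force: [0.3, 0.4, 0.3]
width: 0.445
finger_force: 0.0
```

Call:
apply_moves(
  deltas=[
    {"travel": [0, 0, 2.5], "turn": 0},
    {"travel": [0, 0, 4], "turn": 0},
    {"travel": [0, 0, 4], "turn": 0},
    {"travel": [0, 0, 3.5], "turn": 0},
    {"travel": [0, 1, 2], "turn": 0},
    {"travel": [-0.4, 3.7, 0], "turn": 0},
    {"travel": [-0.4, 3.7, 0], "turn": 0},
    {"travel": [-0.4, 3.7, 0], "turn": 0},
  ],
)

```text
clock: 20.32
ee_pos: [0.5731, -0.0171, 0.2036]
ee_rot: [0.0, 1.0, -0.001, 0.001]
ft_force: [1.4, 1.2, -0.5]
width: 0.451
finger_force: 0.0
```

Call:
apply_moves(
  deltas=[
    {"travel": [-0.4, 3.7, 0], "turn": 0},
    {"travel": [-0.4, 3.7, 0], "turn": 0},
    {"travel": [-0.4, 3.7, 0], "turn": 0},
    {"travel": [-0.4, 3.7, 0], "turn": 0},
    {"travel": [-0.4, 3.7, 0], "turn": 0},
    {"travel": [-0.4, 3.7, 0], "turn": 0},
    {"travel": [-0.4, 3.7, 0], "turn": 0},
    {"travel": [0, 0, 0], "turn": 0},
  ],
)

```text
clock: 20.98
ee_pos: [0.5429, 0.2491, 0.2034]
ee_rot: [-0.002, 1.0, 0.003, 0.001]
ft_force: [-0.4, 0.5, -1.2]
width: 0.452
finger_force: 0.0
```

Call:
apply_moves(
  deltas=[
    {"travel": [0, 3.7, 0], "turn": 0},
    {"travel": [0, 3.7, 0], "turn": -0.05},
    {"travel": [0, 0, 0], "turn": 0},
    {"travel": [0, 0, 0], "turn": 0},
  ],
)

```text
clock: 21.32
ee_pos: [0.5443, 0.3174, 0.2027]
ee_rot: [-0.001, 1.0, -0.024, 0.0]
ft_force: [0.8, -0.4, 0.5]
width: 0.452
finger_force: 0.0
```

```bash
python3 -c "
from look import *
look('w5.png')
t=camera('top');cv2.imwrite('pics/w5b.png',np.hstack([cv2.resize(cv2.imread('pics/w5.png'),(480,300)),cv2.resize(t['img'][120:240,300:420,::-1],(300,300))]))"
```

```text
[0.5449 0.3155 0.2025] [-0.0001  0.9997 -0.0248  0.0004] -2.454514207592529
cutter0 0.83 [295. 162.  28.  82.] [573.6 353.5] [ 33. 104.] 86.6
  handle 929 [554.2 353.6] [26. 66.] 87.7 z [0.0417 0.0499 0.0556] hz 0.0245 tray xy [-0.0199  0.1275]
tray 0.82 [408. 162. 284. 150.] [555.8 223.4] [325. 170.] 81.6
```

View pics/w5b.png

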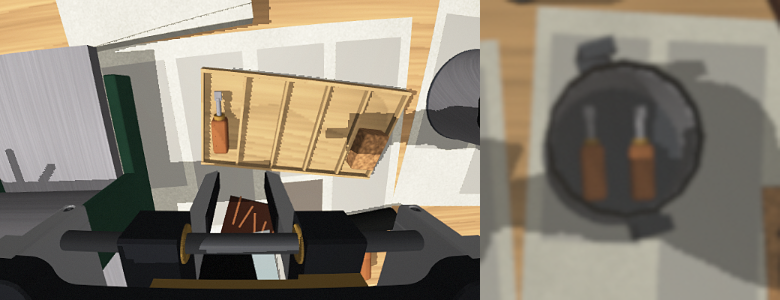

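Two cutters now lie parallel in the tub. The last is in the left bay at (220,120).

Call:
apply_moves(
  deltas=[
    {"travel": [1.8, 3.7, 0], "turn": 0},
    {"travel": [0, 0.1, -4], "turn": 0},
    {"travel": [0, 0, -4], "turn": 0},
    {"travel": [0, 0, -4], "turn": 0},
    {"travel": [0, 0, -2], "turn": 0},
    {"travel": [0, 0, -1], "turn": 0},
    {"travel": [0, 0, 0], "turn": 0},
    {"travel": [0, 0, 0], "turn": 0},
  ],
)

```text
clock: 22.23
ee_pos: [0.5637, 0.3528, 0.0529]
ee_rot: [-0.0, 1.0, -0.026, 0.0]
ft_force: [0.6, 0.0, 1.2]
width: 0.448
finger_force: 0.0
```

Call:
apply_moves(
  deltas=[
    {"travel": [0, 0, -0.8], "turn": 0},
    {"travel": [0, 0, 0], "turn": 0},
    {"travel": [0, 0, 0], "turn": 0},
  ],
)

```text
clock: 22.48
ee_pos: [0.5635, 0.353, 0.0447]
ee_rot: [-0.0, 1.0, -0.026, 0.001]
ft_force: [0.2, -0.7, 0.5]
width: 0.454
finger_force: 0.0
```

Call:
apply_moves(
  deltas=[
    {"travel": [0, 0, 0], "turn": 0},
    {"travel": [0, 0, 0], "turn": 0},
    {"travel": [0, 0, 0], "turn": 0},
    {"travel": [0, 0, 0], "turn": 0},
    {"travel": [0, 0, 0], "turn": 0},
  ],
  claw=1,
)

```text
clock: 22.9
ee_pos: [0.5632, 0.3531, 0.0443]
ee_rot: [-0.0, 1.0, -0.026, 0.0]
ft_force: [-0.3, -0.7, 6.7]
width: 0.272
finger_force: 30.0
```

Call:
apply_moves(
  deltas=[
    {"travel": [0, 0, 0.5], "turn": 0},
    {"travel": [0, 0, 1], "turn": 0},
    {"travel": [0, 0, 2], "turn": 0},
    {"travel": [0, 0, 3], "turn": 0},
    {"travel": [0, 0, 3.5], "turn": 0},
    {"travel": [0, 0, 3.5], "turn": 0},
    {"travel": [0, 0, 2.5], "turn": 0},
    {"travel": [0, 0, 0], "turn": 0},
  ],
)

```text
clock: 23.57
ee_pos: [0.5647, 0.3547, 0.2106]
ee_rot: [-0.002, 1.0, -0.026, 0.003]
ft_force: [0.2, 0.5, -0.5]
width: 0.273
finger_force: 30.0
```

Call:
apply_moves(
  deltas=[
    {"travel": [0.2, -3.6, 0], "turn": 0.05},
    {"travel": [0.2, -3.6, 0], "turn": 0},
    {"travel": [0.2, -3.6, 0], "turn": 0},
    {"travel": [0.2, -3.6, 0], "turn": 0},
    {"travel": [0.2, -3.6, 0], "turn": 0},
    {"travel": [0.2, -3.6, 0], "turn": 0},
    {"travel": [0.2, -3.6, 0], "turn": 0},
    {"travel": [0.2, -3.6, 0], "turn": 0},
  ],
)

```text
clock: 24.23
ee_pos: [0.5787, 0.0632, 0.2043]
ee_rot: [0.0, 1.0, -0.001, 0.0]
ft_force: [0.5, 0.1, -0.6]
width: 0.272
finger_force: 30.0
```

Call:
apply_moves(
  deltas=[
    {"travel": [0.2, -3.6, 0], "turn": 0},
    {"travel": [0.2, -3.6, 0], "turn": 0},
    {"travel": [0.2, -3.6, 0], "turn": 0},
    {"travel": [0.1, -3.6, 0], "turn": 0},
    {"travel": [0, -3.2, 0], "turn": 0},
    {"travel": [0, 0, 0], "turn": 0},
    {"travel": [0, 0, -3], "turn": 0},
    {"travel": [0, 0, -3], "turn": 0},
  ],
)

```text
clock: 24.9
ee_pos: [0.5871, -0.1117, 0.1448]
ee_rot: [0.0, 1.0, -0.001, 0.002]
ft_force: [0.1, -0.1, -2.1]
width: 0.275
finger_force: 30.0
```

Call:
apply_moves(
  deltas=[
    {"travel": [0, 0, -4], "turn": 0},
    {"travel": [0, 0, -3], "turn": 0},
    {"travel": [0, 0, -1.5], "turn": 0},
    {"travel": [0, 0, -1], "turn": 0},
    {"travel": [0, 0, 0], "turn": 0},
    {"travel": [0, 0, 0], "turn": 0},
  ],
)

```text
clock: 25.4
ee_pos: [0.5864, -0.1108, 0.0495]
ee_rot: [-0.0, 1.0, -0.001, 0.0]
ft_force: [1.0, -0.5, -0.6]
width: 0.272
finger_force: 30.0
```

Call:
apply_moves(
  deltas=[
    {"travel": [0, 0, 0], "turn": 0},
    {"travel": [0, 0, 0], "turn": 0},
    {"travel": [0, 0, 0], "turn": 0},
    {"travel": [0, 0, 0], "turn": 0},
  ],
  claw=0.55,
)

```text
clock: 25.73
ee_pos: [0.5866, -0.1112, 0.0497]
ee_rot: [0.0, 1.0, -0.001, 0.001]
ft_force: [-0.4, -0.3, 1.1]
width: 0.451
finger_force: 0.0
```

Call:
apply_moves(
  deltas=[
    {"travel": [0, 0, 2.5], "turn": 0},
    {"travel": [0, 0, 4], "turn": 0},
    {"travel": [0, 0, 4], "turn": 0},
    {"travel": [0, 0, 3.5], "turn": 0},
    {"travel": [0, -1, 2], "turn": 0},
    {"travel": [-1.8, -3.2, 0], "turn": 0.1},
    {"travel": [-1.8, -3.2, 0], "turn": 0.1},
    {"travel": [-1.8, -3.2, 0], "turn": 0.1},
  ],
  claw=0,
)

```text
clock: 26.4
ee_pos: [0.5316, -0.218, 0.2098]
ee_rot: [0.0, 0.988, 0.152, 0.001]
ft_force: [0.2, -0.6, -0.5]
width: 0.976
finger_force: 0.0
```

Call:
apply_moves(
  deltas=[
    {"travel": [-1.8, -3.2, 0], "turn": 0.1},
    {"travel": [-1.8, -3.2, 0], "turn": 0.1},
    {"travel": [-1.8, -3.2, 0], "turn": 0.1},
    {"travel": [-1.8, -3.2, 0], "turn": 0.12},
    {"travel": [-0.3, -3.2, 0], "turn": 0.12},
    {"travel": [0, 0, 0], "turn": 0.12},
    {"travel": [0, 0, 0], "turn": 0},
    {"travel": [0, 0, 0], "turn": 0},
  ],
)

```text
clock: 27.07
ee_pos: [0.4578, -0.3756, 0.209]
ee_rot: [-0.0, 0.889, 0.458, 0.0]
ft_force: [0.1, 0.3, -0.8]
width: 1.001
finger_force: 0.0
```

```bash
python3 -c "
from h import *
np.set_printoptions(precision=4,suppress=True)
s=env.sense();print(s['ee_pos'],s['ee_rot'],2*np.degrees(np.arctan2(s['ee_rot'][2],s['ee_rot'][1])))
t=camera('top');c=camera('wrist')
for n,k in(('top',t),('wrist',c)):
    W=cloud(k)
    m=(np.hypot(W[...,0]-.457,W[...,1]+.376)<.06)&(W[...,2]>.036)&(W[...,2]<.06);q=W[m]
    if len(q)>20: print(n,cv2.minAreaRect((q[:,:2]*1000).astype(np.float32)),np.median(q[:,2]))
    m=(np.hypot(W[...,0]-.6,W[...,1]+.111)<.06);q=W[m];print(n,'inside tub max z',np.nanmax(q[:,2]) if len(q) else None)
cv2.imwrite('pics/w6.png',np.hstack([cv2.resize(c['img'],(480,300)),cv2.resize(t['img'][120:240,300:420],(300,300))])[...,::-1])"
```

```text
[ 0.4578 -0.3756  0.209 ] [-0.0001  0.8891  0.4577  0.0002] 54.47525394343114
top ((457.79742431640625, -376.0218200683594), (72.4613265991211, 18.837005615234375), 55.302154541015625) 0.042850044076537586
top inside tub max z 0.03658572724126752
wrist ((458.5342102050781, -375.3253173828125), (72.46902465820312, 17.826221466064453), 54.819183349609375) 0.04249309741083801
wrist inside tub max z None
```

View pics/w6.png

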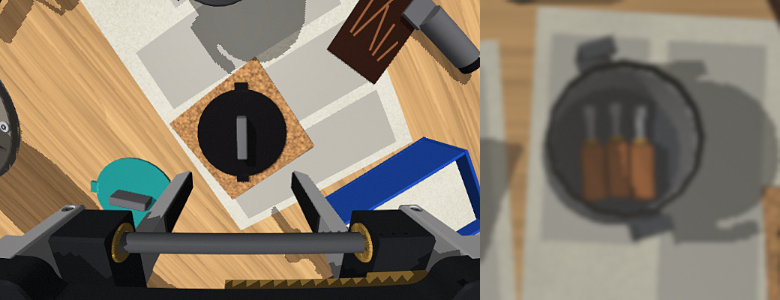

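All three cutters lie in the tub, with a maximum height of 37 mm. The lid is below the gripper at (242,135), so I grip it.

Call:
apply_moves(
  deltas=[
    {"travel": [0, 0, -4], "turn": 0.01},
    {"travel": [0, 0, -4], "turn": 0},
    {"travel": [0, 0, -4], "turn": 0},
    {"travel": [0, 0, -3.5], "turn": 0},
    {"travel": [0, 0, -2], "turn": 0},
    {"travel": [0, 0, -1], "turn": 0},
    {"travel": [0, 0, -0.5], "turn": 0},
    {"travel": [0, 0, 0], "turn": 0},
  ],
)

```text
clock: 27.83
ee_pos: [0.4582, -0.3754, 0.0189]
ee_rot: [-0.0, 0.886, 0.464, -0.0]
ft_force: [-0.1, -0.2, -0.0]
width: 1.006
finger_force: 0.0
```

Call:
apply_moves(
  deltas=[
    {"travel": [0, 0, -0.4], "turn": 0},
    {"travel": [0, 0, 0], "turn": 0},
    {"travel": [0, 0, 0], "turn": 0},
  ],
)

```text
clock: 28.08
ee_pos: [0.4583, -0.3764, 0.0159]
ee_rot: [0.001, 0.886, 0.464, 0.0]
ft_force: [0.2, 0.4, 0.2]
width: 0.999
finger_force: 0.0
```

Call:
apply_moves(
  deltas=[
    {"travel": [0, 0, 0], "turn": 0},
    {"travel": [0, 0, 0], "turn": 0},
    {"travel": [0, 0, 0], "turn": 0},
    {"travel": [0, 0, 0], "turn": 0},
    {"travel": [0, 0, 0], "turn": 0},
    {"travel": [0, 0, 0], "turn": 0},
    {"travel": [0, 0, 0], "turn": 0},
    {"travel": [0, 0, 0], "turn": 0},
  ],
  claw=1,
)

```text
clock: 28.75
ee_pos: [0.4577, -0.376, 0.0148]
ee_rot: [-0.0, 0.886, 0.464, 0.0]
ft_force: [-0.6, 0.1, -0.2]
width: 0.471
finger_force: 0.0
```

Call:
apply_moves(
  deltas=[
    {"travel": [0, 0, 0], "turn": 0},
    {"travel": [0, 0, 0], "turn": 0},
    {"travel": [0, 0, 0], "turn": 0},
    {"travel": [0, 0, 0], "turn": 0},
    {"travel": [0, 0, 0], "turn": 0},
    {"travel": [0, 0, 0], "turn": 0},
  ],
)

```text
clock: 29.25
ee_pos: [0.4578, -0.376, 0.0148]
ee_rot: [-0.0, 0.886, 0.464, 0.0]
ft_force: [0.8, 0.4, -0.4]
width: 0.189
finger_force: 30.0
```

Call:
apply_moves(
  deltas=[
    {"travel": [0, 0, 1], "turn": 0},
    {"travel": [0, 0, 3], "turn": 0},
    {"travel": [0, 0, 4], "turn": 0},
    {"travel": [0, 0, 4], "turn": 0},
    {"travel": [0, 0, 4], "turn": 0},
    {"travel": [0, 0, 1], "turn": 0},
    {"travel": [0, 0, 0], "turn": 0},
    {"travel": [0, 0, 0], "turn": 0},
  ],
)

```text
clock: 29.92
ee_pos: [0.4575, -0.3761, 0.1852]
ee_rot: [0.0, 0.886, 0.464, 0.0]
ft_force: [0.0, -0.0, -2.2]
width: 0.188
finger_force: 30.0
```

Call:
apply_moves(
  deltas=[
    {"travel": [1.8, 3.3, 0], "turn": 0.01},
    {"travel": [1.8, 3.3, 0], "turn": 0},
    {"travel": [1.8, 3.3, 0], "turn": 0},
    {"travel": [1.8, 3.3, 0], "turn": 0},
    {"travel": [1.8, 3.3, 0], "turn": 0},
    {"travel": [1.8, 3.3, 0], "turn": 0},
    {"travel": [1.8, 3.3, 0], "turn": 0},
    {"travel": [1.6, 3.4, 0], "turn": 0},
  ],
)

```text
clock: 30.58
ee_pos: [0.5994, -0.1093, 0.1828]
ee_rot: [-0.001, 0.884, 0.468, -0.001]
ft_force: [1.2, -0.6, -2.5]
width: 0.189
finger_force: 30.0
```

Call:
apply_moves(
  deltas=[
    {"travel": [0, 0, 0], "turn": 0},
    {"travel": [0, 0, -2], "turn": 0},
    {"travel": [0, 0, -2], "turn": 0},
    {"travel": [0, 0, -1], "turn": 0},
    {"travel": [0, 0, 0], "turn": 0},
    {"travel": [0, 0, 0], "turn": 0},
  ],
)

```text
clock: 31.08
ee_pos: [0.5991, -0.1109, 0.1339]
ee_rot: [-0.001, 0.884, 0.468, -0.001]
ft_force: [0.2, -1.0, -1.1]
width: 0.191
finger_force: 30.0
```

Call:
apply_moves(
  deltas=[
    {"travel": [0.05, 0, -0.8], "turn": 0},
    {"travel": [0, 0, -0.4], "turn": 0},
    {"travel": [0, 0, -0.4], "turn": 0},
    {"travel": [0, 0, -0.4], "turn": 0},
    {"travel": [0, 0, -0.3], "turn": 0},
    {"travel": [0, 0, 0], "turn": 0},
    {"travel": [0, 0, 0], "turn": 0},
  ],
)

```text
clock: 31.67
ee_pos: [0.6008, -0.1111, 0.1127]
ee_rot: [0.0, 0.884, 0.468, 0.0]
ft_force: [-3.2, -0.2, 10.3]
width: 0.187
finger_force: 30.0
```

Call:
apply_moves(
  deltas=[
    {"travel": [-0.05, 0, -0.15], "turn": 0},
    {"travel": [0, 0, 0], "turn": -0.1},
    {"travel": [0, 0, 0], "turn": -0.1},
    {"travel": [0, 0, 0], "turn": -0.1},
    {"travel": [0, 0, 0], "turn": -0.1},
    {"travel": [0, 0, 0], "turn": -0.1},
    {"travel": [0, 0, 0], "turn": -0.1},
    {"travel": [0, 0, 0], "turn": -0.1},
  ],
)

```text
clock: 32.33
ee_pos: [0.6002, -0.1117, 0.1114]
ee_rot: [0.001, 0.991, 0.134, 0.001]
ft_force: [-3.0, -2.0, 10.2]
width: 0.189
finger_force: 30.0
```

Call:
apply_moves(
  deltas=[
    {"travel": [0, 0, 0], "turn": -0.01},
    {"travel": [0, 0, 0], "turn": 0},
    {"travel": [0, 0, 0], "turn": 0},
  ],
)

```text
clock: 32.58
ee_pos: [0.6002, -0.1116, 0.1114]
ee_rot: [0.001, 0.991, 0.132, 0.001]
ft_force: [-3.8, -2.2, 10.8]
width: 0.192
finger_force: 30.0
```

```bash
python3 -c "
from h import *
s=env.sense();print(s['ee_pos'],2*np.degrees(np.arctan2(s['ee_rot'][2],s['ee_rot'][1])),s['ft_force'],s['torque'])"
```

```text
[ 0.60018456 -0.11160782  0.11143521] 15.13488038219324 [-3.80680659 -2.17949949 10.82550202] [-0.56166524  0.95416228 -0.01115725]
```

Call:
apply_moves(
  deltas=[
    {"travel": [0, 0, 0.3], "turn": 0},
    {"travel": [0, 0, 0.3], "turn": 0},
    {"travel": [0, 0, 0.3], "turn": 0},
    {"travel": [0, 0, 0.1], "turn": 0},
    {"travel": [0, 0, 0], "turn": 0},
    {"travel": [0, 0, 0], "turn": 0},
  ],
)

```text
clock: 33.08
ee_pos: [0.6001, -0.1115, 0.1208]
ee_rot: [0.0, 0.991, 0.132, 0.0]
ft_force: [-0.2, -2.9, 5.2]
width: 0.191
finger_force: 30.0
```

Call:
apply_moves(
  deltas=[
    {"travel": [0, 0, 0], "turn": 0},
    {"travel": [0, 0, 0], "turn": 0},
    {"travel": [0, 0, 0], "turn": 0},
    {"travel": [0, 0, 0], "turn": 0},
    {"travel": [0, 0, 0], "turn": 0},
    {"travel": [0, 0, 0], "turn": 0},
    {"travel": [0, 0, 0], "turn": 0},
    {"travel": [0, 0, 0], "turn": 0},
  ],
  claw=0,
)

```text
clock: 33.75
ee_pos: [0.5997, -0.111, 0.1203]
ee_rot: [-0.0, 0.991, 0.132, 0.0]
ft_force: [-0.2, -0.3, -0.2]
width: 0.72
finger_force: 0.0
```

Call:
apply_moves(
  deltas=[
    {"travel": [0, 0, 1], "turn": 0},
    {"travel": [0, 0, 3], "turn": 0},
    {"travel": [0, 0, 4], "turn": 0},
    {"travel": [0, 0, 4], "turn": 0},
    {"travel": [-2, -3, 0], "turn": 0},
    {"travel": [-2, -3, 0], "turn": 0},
    {"travel": [-2, -3, 0], "turn": 0},
    {"travel": [-2, -3, 0], "turn": 0},
  ],
)

```text
clock: 34.42
ee_pos: [0.5188, -0.232, 0.2415]
ee_rot: [0.0, 0.991, 0.132, 0.001]
ft_force: [0.7, -0.7, -0.4]
width: 0.998
finger_force: 0.0
```

```bash
python3 -c "
from h import *
t=camera('top');s=camera('side')
for n,k in(('top',t),('side',s)):
    W=cloud(k)
    m=(np.hypot(W[...,0]-.6,W[...,1]+.111)<.07)&(W[...,2]>.142)&(W[...,2]<.17);q=W[m]
    if len(q)>9: print(n,cv2.minAreaRect((q[:,:2]*1000).astype(np.float32)),np.median(q[:,2]))
    m=(np.hypot(W[...,0]-.6,W[...,1]+.111)<.075)&(W[...,2]>.105)&(W[...,2]<.13);q=W[m]
    A=np.c_[q[:,:2]-[.6,-.111],np.ones(len(q))];print('disc plane',np.linalg.lstsq(A,q[:,2],rcond=None)[0])
cv2.imwrite('pics/w7.png',np.hstack([cv2.resize(t['img'][120:240,180:420],(480,240)),cv2.resize(s['img'][140:220,260:360],(300,240))])[...,::-1])"
```

```text
top ((599.288330078125, -112.54641723632812), (73.69647979736328, 18.69011116027832), 15.006510734558105) 0.1494753287459895
disc plane [ 1.10400376e-03 -1.35012228e-05  1.16095815e-01]
side ((597.4086303710938, -108.76622009277344), (72.64141082763672, 24.281068801879883), 14.608795166015625) 0.1495678801931366
disc plane [ 0.00344628 -0.00411463  0.11752182]
```

View pics/w7.png

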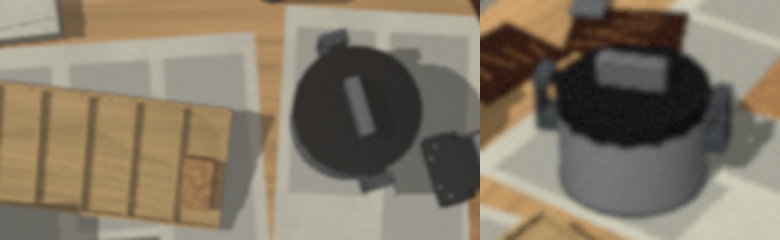

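The lid is on level, at the same height as at the start (bar top 149.5 mm) and within 1° of the locked angle under the hooks. The cork is still in its bay, so I hand in.

```bash
python3 -c "
from station import env
print(env.hand_in())"
```

```text
the job is handed in; nothing more can be done
None
```

The job is handed in: all three cutters are in the tub, the last picture shows the lid level and back in its locked position under the hooks, the cork is still in the tray, and I never touched the ink bottle; the hand-in returned no verdict.

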